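Reset the tripped wax bench supply

TASK

The wax bench supply has tripped. With the tip of the closed fingers, press the plain end of the black rocker to switch the socket off, then, while it is off, reach into the well with the orange key and press that sunken key fully down and let it spring back, and last press the rocker's red-spot end to switch the socket on again. Do not press the blue timer key in the look-alike box, and do not pick up or shift any of the loose things.

Things in the scene. Friction and masses are not known exactly. Their poses are not given: they have to be found in the camera images.
- switch_box: white socket box fixed to the cart top, 100 (x) x 140 (y) x 55 mm tall, with a black rocker switch on its +y half and a round socket (40 mm across, 17 mm deep, not used) on its -y half. Origin at the centre of its underside.
- rocker (a joint): tilt of the black rocker, in rad: +0.2 fully on (end with the red spot down), -0.2 fully off (plain end down). It needs about 3 N on the raised end to tip and stays where it is left; hard stops at both ends. Counts as on above 0.12 and as off below -0.12. It starts on.
- on_end (a point): pressing point on the upper face of the rocker's red-spot half, which lies towards the box's own -x; moves with the rocker. The rocker is 72 mm long along the box's x and 34 mm wide, V-shaped, its pivot at the middle, 38 mm to the +y side of the box's centre and 57 mm above the cart top; this point is 25 mm along the half from the pivot. The half lies level, about 61 mm above the cart top, when fully pressed; this point is then about 10 mm lower than when raised.
- off_end (a point): pressing point on the upper face of the rocker's plain half, which lies towards the box's own +x; moves with the rocker, otherwise like on_end.
- reset_box_mouth (a point): centre of the mouth of the round well in the fault-breaker box with the ORANGE key; box fixed to the cart top, grey, 100 x 100 x 55 mm tall, an orange bar on top beside the well. The well goes straight down, 51 mm across, its mouth level with the box's top; axes are the box's.
- reset_key_top (a point): centre of the flat top of the orange reset key, 30 mm across, sunk 24 mm below the mouth; moves with the key.
- reset_key (a joint): how far the orange key is pressed, in m: 0 up, 0.006 at its hard stop. Spring: 1.8 N to start, 5.4 N fully down; it springs back up when let go. Counts as pressed beyond 0.0045.
- timer_box_mouth (a point): centre of the mouth of the same kind of well in the timer box with the BLUE key; same box with a blue bar. Not to be pressed.
- timer_key (a joint): how far the blue timer key is pressed, in m: 0 up, 0.006 down; same spring. To be left alone.
- crayon: green grip wax crayon standing upright, 32 mm across, 60 mm tall; loose; origin at the centre of its underside. Bystander.
- tip_protector: carved wooden ski tip protector, 44 x 28 x 44 mm tall; loose; origin at the centre of its underside. Bystander.
- brush: boar-bristle brush, bristles down, 56 x 130 x 36 mm tall; loose; origin at the centre of its underside. Bystander.
- file_guide: stainless file guide, 40 x 85 x 32 mm tall; loose; origin at the centre of its underside. Bystander.
- tin: round wax tin with a red band, 68 mm across, 55 mm tall; loose; origin at the centre of its underside. Bystander.
- cork: cork block, 55 x 95 x 32 mm tall; loose; origin at the centre of its underside. Bystander.
- iron: wax iron with a red body and black handle, 95 x 145 x 93 mm tall; loose; origin at the centre of its underside. Bystander.

How it is judged:
By the outcome, as a careful person would: the job done as asked, in the order asked, and still so for the second after the job is handed in, with the robot touching nothing.
It also fails if it takes over 56 s, if anything falls off the work surface, if the arm or the gripper's body presses on something with over 40 N, if the wrist force passes 120 N, or if a joint passes its speed limit or range.

ROBOT

A 7-joint arm with a two-finger parallel gripper is mounted at the origin on the work surface. World frame = base frame: x ahead of the robot, y to its left, z up, the work surface at z = 0. Lengths are in m, angles in rad, forces in N, time in s.
With the tool pointing down it reaches from about 0.425 to 0.925 m from the base axis. Payload 6.8 kg.
Tool frame: the origin (TCP) lies at the very end of the fingers, on their centre line; the grasp point (between the pads) lies 19 mm behind it (r.tcp_to_grasp is the distance from the TCP to the grasp point, in m); z points along the fingers, y is the line along which they close (so a half turn about z gives the same grasp; the last joint's range is limited). The gripper opens to 85 mm and grips with 20 to 120 N. Pads are 22 mm wide; open, the fingers measure 114 mm over their backs; the gripper's body (76 mm by 85 mm) begins 54 mm behind the grasp point. The pads swing forward as they close: fully open they stand 13 mm farther back than shut.
Start: joints at [-1.415, 0.477, 0.022, 1.555, -0.011, 1.109, -0.083], TCP at [0.176, 0.652, 0.231] pointing down, gripper open.
Joint ranges: [-2.96, 2.96], [-0.34, 2.1], [-1.41, 1.46], [0.24, 2.44], [-1.37, 4.51], [0.17, 1.92], [-2.96, 2.96]. Speed limits (rad/s): [2.39, 2.39, 3.14, 3.14, 3.14, 3.14, 3.14].

INTERFACE

Orientations are given as a rotation vector (axis times angle).
In Python, from bench import r gives the robot as it stands.
- The arm moves only by the tool step_arm, never from a script. Its argument "moves" is a list of rows, each a list of 7 numbers: the shift along the tool's x, y, z in mm, then the turn, a rotation vector about the tool's x, y, z in rad, then the finger opening in mm, from 0 to 85.4. A call has 1 to 8 rows; each row is the pose to reach, as a shift and turn from the pose commanded when the call began, along the tool's axes at that moment; what a row does not reach only later rows make up. A row lasts 1/10 s, in which the tool goes at most 50 mm and 8.59 degrees, less where a joint would pass 70% of its speed; a pose out of reach is approached as far as the arm can. A call with a gripper value outside its range is refused whole. The fingers move at their own pace and stop on an object; "grip_force" is the grip in N (left out, the last holds). Time passes only in rows, so rows that repeat a pose let the fingers close. It gives the time, the measured TCP pose, the force, the opening and the grip force at its end, in the units of the state.
- r.get_obs(): the state, without advancing time (a new reading comes with each control period).
- r.grab_frame(name): name is "side" or "top" or "wrist"; returns a dict with "image" (420x560x3 uint8, red, green, blue), "depth" (420x560 float32, m along the optical axis (not along the pixel's ray), 0 where there is no reading), "mtx" (3x3 intrinsics, pixels), "rvec" (rotation vector, rad) and "tvec" (3), from world to camera coordinates, as OpenCV has them. Camera axes: x right, y down, z forward; pixel columns grow to the right and rows downward; lengths in m; the calibration is good to about 2 mm. A picture is of the moment at which its call begins.
- r.hand_in(): hands the job in; it is judged then, once.
The state is a dict: "clock": time; "joints": joint angles; "qvel": joint speeds; "tau": joint torques, N m; "tcp_pos": TCP position; "orientation": TCP orientation; "contact_force": force on the tool from outside, world axes, zero at the start; "moment": the same for the moment, N m; "grip_width": finger opening in m; "gripper_force": force on a finger pad.
Only numpy, scipy, OpenCV 4.12 (cv2) and the standard library are available. Lean on these libraries where they do the work, as an engineer would, in place of code of your own. Each camera call takes 0.05 s, during which the arm holds its last target. There are 200 camera calls.

## Working session

There is one attempt and no reset: what is moved stays moved. The work goes in short steps, Python scripts to look and compute and a tool call to move; the robot and the scene stay as the last step left them, time stands still between calls to the robot, and variables do not carry over. Pictures are saved under pics/ and viewed, at most 10 in all, crops included, and the job is handed in when it is done.

Besides the shell and the picture viewer there is one more tool, called after ">>>" in YAML: its name, and indented under it one key for each argument. step_arm: Moves the arm, as the interface text tells. Its arguments: {"type":"object","properties":{"moves":{"type":"array","items":{"type":"array","items":{"type":"number"}}},"grip_force":{"type":"number"}},"required":["moves"]}

```bash
mkdir -p pics; cat > h.py <<'E'
import numpy as np,cv2
from bench import r
from scipy.spatial.transform import Rotation as R
def save(n,name):
    f=r.grab_frame(n); np.savez('pics/'+name+'.npz',**f); cv2.imwrite('pics/'+name+'.png',f['image'][:,:,::-1]); return f
def px(f,u,v):
    w=f['depth'][int(v)-1:int(v)+2,int(u)-1:int(u)+2]; w=w[w>0]; d=np.median(w)
    p=np.linalg.inv(f['mtx'])@[u,v,1]*d
    M=cv2.Rodrigues(np.array(f['rvec'],float))[0]
    return M.T@(p-np.array(f['tvec']).ravel())
E
python3 - <<'E'
from h import *
save('top','t0');save('side','s0')
o=r.get_obs();print(o['tcp_pos'],o['orientation'],o['clock'],o['contact_force'])
print(R.from_rotvec(o['orientation']).as_matrix().round(3))
E
```

```text
[0.17587892 0.65113129 0.23040841] [-4.13094447e-01 -3.11421862e+00  2.61263861e-03] 0.1 [-0.29684705  0.23695913 -0.42980667]
[[-0.965  0.261 -0.   ]
 [ 0.261  0.965 -0.002]
 [-0.    -0.002 -1.   ]]
```

View pics/t0.png

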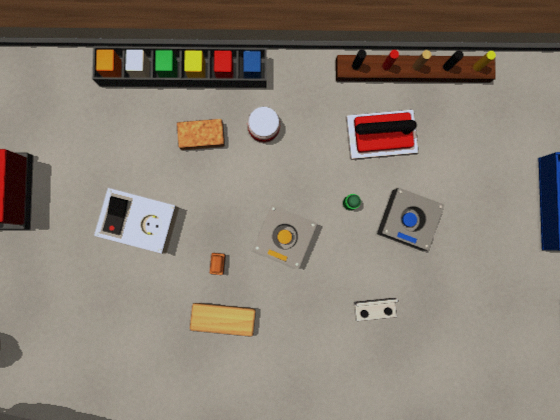

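View pics/s0.png

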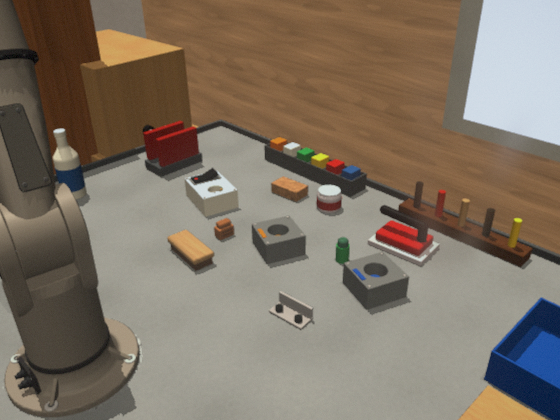

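The top view shows the switch box at about (136,221), its rocker at (117,215) with the red spot near (112,228), the orange well at (285,237), and the blue well at (411,219). Next I'll enlarge and localise them.

```bash
python3 - <<'E'
from h import *
f=dict(np.load('pics/t0.npz'))
im=cv2.imread('pics/t0.png')
a=cv2.resize(im[180:262,86:186],None,fx=4,fy=4,interpolation=2);b=cv2.resize(im[196:278,240:340],None,fx=4,fy=4,interpolation=2)
cv2.imwrite('pics/c0.png',np.hstack([a,b]))
for n,u,v in [('red',112,228),('rock',117,215),('boxc',140,235),('socket',150,225),('key',285,237),('bar',278,256),('blue',411,219),('protector',217,264),('tin',263,122),('cork',200,133),('brush',222,320),('crayon',353,202),('iron',385,128),('floor',250,200)]: print(n,px(f,u,v).round(3))
E
```

```text
red [0.541 0.346 0.061]
rock [0.567 0.336 0.061]
boxc [0.527 0.291 0.055]
socket [0.548 0.276 0.037]
key [ 0.525 -0.001  0.031]
bar [0.486 0.014 0.054]
blue [ 0.563 -0.264  0.029]
protector [0.469 0.137 0.044]
tin [0.76  0.045 0.054]
cork [0.741 0.177 0.03 ]
brush [0.357 0.127 0.037]
crayon [ 0.595 -0.138  0.059]
iron [ 0.741 -0.198  0.087]
floor [ 0.604  0.073 -0.001]
```

View pics/c0.png

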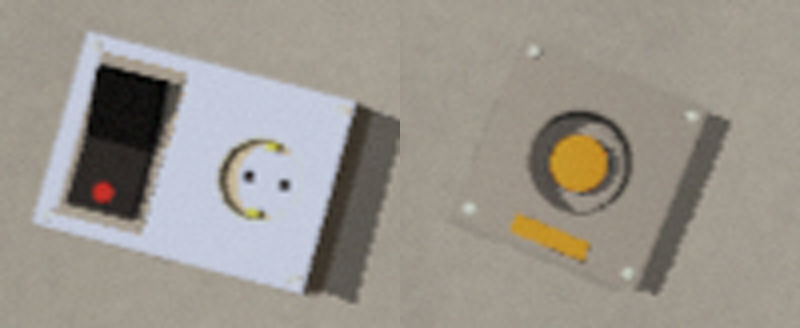

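```bash
cat >> h.py <<'E'
def ray(f,u,v,z):
    M=cv2.Rodrigues(np.array(f['rvec'],float))[0]; d=M.T@np.linalg.inv(f['mtx'])@[u,v,1]; c=-M.T@np.array(f['tvec']).ravel()
    return c+d*(z-c[2])/d[2]
def rel(p):
    o=r.get_obs(); return (R.from_rotvec(o['orientation']).as_matrix().T@(np.array(p)-o['tcp_pos'])*1000).round(1)
E
python3 - <<'E'
from h import *
f=dict(np.load('pics/t0.npz'))
C=[ray(f,86+u/4,180+v/4,.055) for u,v in [(88,33),(357,102),(303,293),(35,222)]]
c=np.mean(C,0); y=(C[0]+C[3]-C[1]-C[2]); L=np.linalg.norm(y); y/=L; x=np.array([y[1],-y[0],0])
print('c',c,'y',y,L/2,np.linalg.norm(C[0]-C[3]))
piv=c+.038*y
on=piv-.025*x; off=piv+.025*x
print('red spot seen',ray(f,86+103/4,180+192/4,.061))
m=ray(f,285,236.5,.055);k=ray(f,240+179/4,196+163/4,.031)
s=np.mean([ray(f,240+(u-400)/4,196+v/4,.055) for u,v in [(534,51),(692,117),(628,273),(469,208)]],0)
for n,p in dict(on=on,off=off,mouth=m,key=k,screws=s).items(): print(n,p.round(4),rel(p))
E
```

```text
c [0.55639119 0.30192415 0.055     ] y [0.24908533 0.96848154 0.        ] 0.13956736620140361 0.0982983367961033
red spot seen [0.54100081 0.34620615 0.061     ]
on [0.5416 0.345  0.055 ] [-432.9 -199.9  175.8]
off [0.5901 0.3325 0.055 ] [-482.9 -199.3  175.8]
mouth [ 5.252e-01 -1.000e-04  5.500e-02] [-507.  -537.3  176.4]
key [ 5.252e-01 -5.000e-04  3.100e-02] [-507.1 -537.7  200.4]
screws [ 5.252e-01 -5.000e-04  5.500e-02] [-507.1 -537.7  176.4]
```

>>> step_arm:
  moves:
    - [-40,-17,0,0,0,0,0]
    - [-80,-33,0,0,0,0,0]
    - [-120,-50,0,0,0,0,0]
    - [-160,-66,0,0,0,0,0]
    - [-200,-83,0,0,0,0,0]
    - [-240,-99,0,0,0,0,0]
    - [-280,-116,0,0,0,0,0]
    - [-320,-132,0,0,0,0,0]
  grip_force: 40

```text
clock: 0.9
tcp_pos: [0.4515, 0.4392, 0.231]
orientation: [-0.413, -3.114, 0.001]
contact_force: [0.0, 0.0, 0.3]
grip_width: 0.0001
gripper_force: 0.0
```

>>> step_arm:
  moves:
    - [-40,-17,15,0,0,0,0]
    - [-80,-34,30,0,0,0,0]
    - [-120,-50,45,0,0,0,0]
    - [-163,-67,60,0,0,0,0]
    - [-163,-67,85,0,0,0,0]
    - [-163,-67,100,0,0,0,0]
    - [-163,-67,100,0,0,0,0]
    - [-163,-67,100,0,0,0,0]

```text
clock: 1.7
tcp_pos: [0.5892, 0.3353, 0.1314]
orientation: [-0.409, -3.114, -0.001]
contact_force: [0.2, 0.2, -0.4]
grip_width: -0.0002
gripper_force: 0.0
```

```bash
python3 - <<'E'
from h import *
o=r.get_obs(); print(o['clock'],o['tcp_pos'],o['orientation'],o['contact_force'],rel([.5901,.3325,.071]))
save('wrist','w1')
f=save('side','s1');cv2.imwrite('pics/v1.png',np.hstack([cv2.imread('pics/w1.png')[::1,:400],cv2.resize(f['image'][120:260,130:263,::-1],(400,420))]))
E
```

```text
1.7 [0.58918057 0.33529939 0.13139997] [-4.08962045e-01 -3.11382904e+00 -6.58320094e-04] [ 0.2116168   0.22349187 -0.4487112 ] [-1.7 -2.5 60.4]
```

View pics/v1.png

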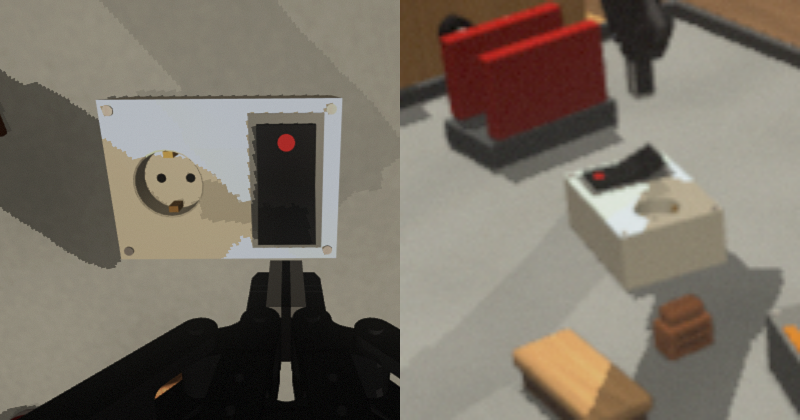

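The rocker tilts with its red end down and its plain end raised. The fingers are closed above the plain end, so I'll press.

>>> step_arm:
  moves:
    - [-2,-2,20,0,0,0,0]
    - [-2,-2,40,0,0,0,0]
    - [-2,-2,50,0,0,0,0]
    - [-2,-2,54,0,0,0,0]
    - [-2,-2,58,0,0,0,0]
    - [-2,-2,61,0,0,0,0]
    - [-2,-2,64,0,0,0,0]
    - [-2,-2,64,0,0,0,0]

```text
clock: 2.6
tcp_pos: [0.593, 0.3313, 0.0681]
orientation: [0.414, 3.112, 0.002]
contact_force: [2.9, -0.5, 3.0]
grip_width: -0.0
gripper_force: 1.5
```

>>> step_arm:
  moves:
    - [0,0,2,0,0,0,0]
    - [0,0,4,0,0,0,0]
    - [0,0,5,0,0,0,0]
    - [0,0,6,0,0,0,0]
    - [0,0,6,0,0,0,0]

```text
clock: 3.1
tcp_pos: [0.5916, 0.3312, 0.0611]
orientation: [-0.413, -3.114, 0.0]
contact_force: [1.3, 0.2, 2.3]
grip_width: -0.0002
gripper_force: 1.2
```

>>> step_arm:
  moves:
    - [0,0,1,0,0,0,0]
    - [0,0,1.5,0,0,0,0]
    - [0,0,1.5,0,0,0,0]

```text
clock: 3.4
tcp_pos: [0.5917, 0.3313, 0.061]
orientation: [-0.413, -3.114, -0.001]
contact_force: [-1.2, -0.7, 11.3]
grip_width: 0.0
gripper_force: 5.7
```

>>> step_arm:
  moves:
    - [0,0,-15,0,0,0,0]
    - [0,0,-40,0,0,0,0]
    - [0,0,-70,0,0,0,0]
    - [0,0,-70,0,0,0,0]

```text
clock: 3.8
tcp_pos: [0.5935, 0.3325, 0.1343]
orientation: [0.413, 3.11, 0.007]
contact_force: [0.4, 0.3, 0.1]
grip_width: -0.0001
gripper_force: 0.0
```

```bash
python3 - <<'E'
from h import *
f=save('side','s2');o=r.get_obs();print(o['tcp_pos'],rel([.5252,-.0003,.031]),rel([.5416,.345,.071]))
g=save('wrist','w2')
for u,v in [(275,165),(285,200),(285,235),(300,160),(300,220)]: print(px(g,u,v).round(4))
cv2.imwrite('pics/v2.png',np.hstack([cv2.imread('pics/w2.png')[::1,:400],cv2.resize(f['image'][120:260,130:263,::-1],(400,420))]))
E
```

```text
[0.59239013 0.33193239 0.13211989] [ -21.5 -338.5  100.3] [52.5 -0.8 61. ]
[0.5557 0.336  0.0654]
[0.5788 0.3357 0.0616]
[0.6028 0.3292 0.0568]
[0.5564 0.3506 0.0669]
[0.5935 0.3413 0.0618]
```

View pics/v2.png

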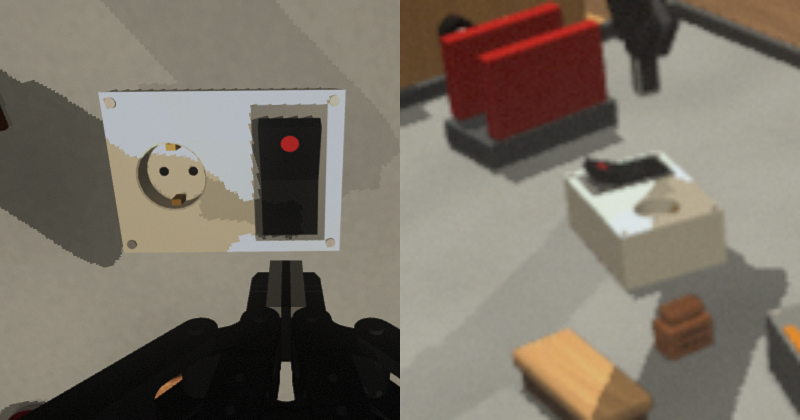

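The rocker is now off, with the red end raised and the stop felt at 11 N. Next I move over the orange well.

>>> step_arm:
  moves:
    - [-3,-43,0,0,0,0,0]
    - [-6,-86,0,0,0,0,0]
    - [-9,-129,0,0,0,0,0]
    - [-12,-172,0,0,0,0,0]
    - [-15,-215,0,0,0,0,0]
    - [-18,-258,0,0,0,0,0]
    - [-20,-300,0,0,0,0,0]
    - [-21,-338,0,0,0,0,0]

```text
clock: 4.7
tcp_pos: [0.5219, -0.0027, 0.1286]
orientation: [-0.414, -3.111, 0.001]
contact_force: [0.1, -0.1, 0.2]
grip_width: 0.0001
gripper_force: 0.0
```

>>> step_arm:
  moves:
    - [0,0,20,0,0,0,0]
    - [0,0,40,0,0,0,0]
    - [0,0,50,0,0,0,0]
    - [0,0,50,0,0,0,0]
    - [0,0,50,0,0,0,0]
    - [0,0,50,0,0,0,0]

```text
clock: 5.3
tcp_pos: [0.5244, -0.0003, 0.0804]
orientation: [0.412, 3.114, 0.0]
contact_force: [0.3, 0.3, -0.3]
grip_width: 0.0
gripper_force: 0.0
```

```bash
python3 - <<'E'
from h import *
o=r.get_obs();print(o['clock'],o['tcp_pos'],o['contact_force'],R.from_rotvec(o['orientation']).as_matrix()[:,2],rel([.5252,-.0003,.031]))
g=save('wrist','w3')
E
```

```text
5.3 [ 5.24425026e-01 -3.07387861e-04  8.03720793e-02] [ 0.30421942  0.25517688 -0.25263169] [ 8.76361324e-04  1.66892194e-04 -9.99999602e-01] [-0.7  0.2 49.4]
```

View pics/w3.png

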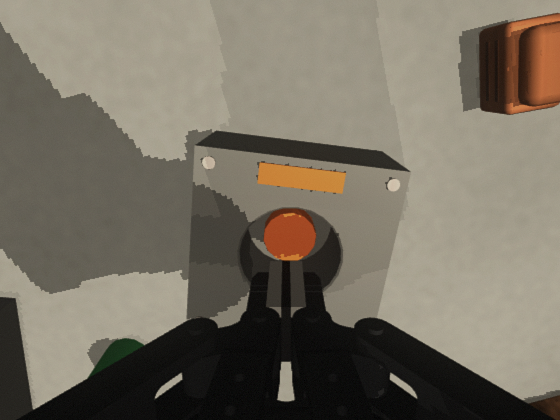

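>>> step_arm:
  moves:
    - [0,0,12,0,0,0,0]
    - [0,0,24,0,0,0,0]
    - [0,0,32,0,0,0,0]
    - [0,0,40,0,0,0,0]
    - [0,0,45,0,0,0,0]
    - [0,0,45,0,0,0,0]

```text
clock: 5.95
tcp_pos: [0.5233, -0.0007, 0.0339]
orientation: [-0.413, -3.113, 0.001]
contact_force: [-0.0, -0.4, -0.5]
grip_width: 0.0
gripper_force: 0.0
```

>>> step_arm:
  moves:
    - [0,0,2,0,0,0,0]
    - [0,0,4,0,0,0,0]
    - [0,0,6,0,0,0,0]
    - [0,0,8,0,0,0,0]
    - [0,0,9,0,0,0,0]
    - [0,0,10,0,0,0,0]
    - [0,0,10,0,0,0,0]
    - [0,0,10,0,0,0,0]

```text
clock: 6.75
tcp_pos: [0.5243, -0.0006, 0.0251]
orientation: [0.413, 3.114, 0.0]
contact_force: [-1.0, 0.1, 5.6]
grip_width: -0.0001
gripper_force: 2.8
```

>>> step_arm:
  moves:
    - [0,0,0.7,0,0,0,0]
    - [0,0,1.5,0,0,0,0]
    - [0,0,1.5,0,0,0,0]
    - [0,0,1.5,0,0,0,0]

```text
clock: 7.15
tcp_pos: [0.5244, -0.0006, 0.0249]
orientation: [0.414, 3.113, 0.001]
contact_force: [-5.0, -0.3, 21.4]
grip_width: 0.0003
gripper_force: 10.6
```

>>> step_arm:
  moves:
    - [0,0,-5,0,0,0,0]
    - [0,0,-20,0,0,0,0]
    - [0,0,-40,0,0,0,0]
    - [0,0,-70,0,0,0,0]
    - [0,0,-107,0,0,0,0]
    - [0,0,-107,0,0,0,0]
    - [0,0,-107,0,0,0,0]

```text
clock: 7.85
tcp_pos: [0.5242, -0.0005, 0.1307]
orientation: [0.413, 3.113, 0.001]
contact_force: [-0.2, -0.4, -0.0]
grip_width: 0.0001
gripper_force: 0.0
```

```bash
python3 - <<'E'
from h import *
f=save('top','t4');print(rel([.5416,.345,.071]))
g=save('wrist','w4');o=r.get_obs();print(o['tcp_pos'])
h,s,v=cv2.split(cv2.cvtColor(g['image'],cv2.COLOR_RGB2HSV))
n,l,st,ce=cv2.connectedComponentsWithStats(((h<25)&(s>150)&(v>80)).astype(np.uint8))
for i in range(1,n):
    if st[i,4]>200: print(ce[i],st[i,4],px(g,*ce[i]).round(4))
E
```

```text
[ 72.5 338.3  58.8]
[ 0.52301089 -0.0005763   0.12921678]
[487.32513403  68.2346263 ] 3171 [0.4676 0.1355 0.0444]
[298.2641844 158.6498227] 1128 [0.4877 0.0171 0.0568]
[289.50235373 207.88567586] 1487 [0.5242 0.0023 0.0317]
[530.16143498 384.62556054] 446 [0.7211 0.1517 0.0325]
```

The key hit its hard stop at 21 N, and its top is back at z = 0.031. Next is the red-spot end.

>>> step_arm:
  moves:
    - [9,43,0,0,0,0,0]
    - [18,86,0,0,0,0,0]
    - [27,129,0,0,0,0,0]
    - [36,172,0,0,0,0,0]
    - [45,215,0,0,0,0,0]
    - [54,258,0,0,0,0,0]
    - [63,300,0,0,0,0,0]
    - [73,338,0,0,0,0,0]

```text
clock: 8.75
tcp_pos: [0.5406, 0.3465, 0.1283]
orientation: [-0.412, -3.112, 0.003]
contact_force: [1.2, 0.9, -0.6]
grip_width: -0.0
gripper_force: 0.0
```

>>> step_arm:
  moves:
    - [0,0,20,0,0,0,0]
    - [0,0,40,0,0,0,0]
    - [0,0,45,0,0,0,0]
    - [0,0,45,0,0,0,0]
    - [0,0,45,0,0,0,0]

```text
clock: 9.25
tcp_pos: [0.5419, 0.3444, 0.0854]
orientation: [-0.414, -3.114, 0.0]
contact_force: [0.4, 0.4, 0.2]
grip_width: -0.0004
gripper_force: 0.0
```

>>> step_arm:
  moves:
    - [0,0,7,0,0,0,0]
    - [0,0,11,0,0,0,0]
    - [0,0,15,0,0,0,0]
    - [0,0,19,0,0,0,0]
    - [0,0,22,0,0,0,0]
    - [0,0,24,0,0,0,0]
    - [0,0,25,0,0,0,0]
    - [0,0,25,0,0,0,0]

```text
clock: 10.05
tcp_pos: [0.5415, 0.3451, 0.061]
orientation: [-0.413, -3.114, -0.001]
contact_force: [-4.4, -0.3, 8.2]
grip_width: 0.0001
gripper_force: 4.3
```

>>> step_arm:
  moves:
    - [0,0,0.5,0,0,0,0]
    - [0,0,0.8,0,0,0,0]
    - [0,0,0.8,0,0,0,0]

```text
clock: 10.35
tcp_pos: [0.5415, 0.345, 0.0609]
orientation: [-0.413, -3.114, -0.001]
contact_force: [-5.5, -1.0, 13.6]
grip_width: 0.0003
gripper_force: 7.0
```

>>> step_arm:
  moves:
    - [0,0,-10,0,0,0,0]
    - [0,0,-40,0,0,0,0]
    - [0,0,-80,0,0,0,0]
    - [0,0,-120,0,0,0,0]
    - [0,0,-120,0,0,0,0]
    - [0,0,-120,0,0,0,0]

```text
clock: 10.95
tcp_pos: [0.5425, 0.3447, 0.1806]
orientation: [0.414, 3.112, 0.002]
contact_force: [-0.2, 0.7, -0.0]
grip_width: -0.0
gripper_force: 0.0
```

```bash
python3 - <<'E'
from h import *
f=save('side','s5');t=save('top','t5');print(r.get_obs()['contact_force'],r.get_obs()['clock'])
cv2.imwrite('pics/v5.png',np.hstack([cv2.resize(f['image'][120:260,130:263,::-1],(400,420)),cv2.resize(f['image'][180:320,200:333,::-1],(400,420))]))
E
```

```text
[-0.30830706 -0.50971244 -0.59838007] 11.05
```

View pics/v5.png

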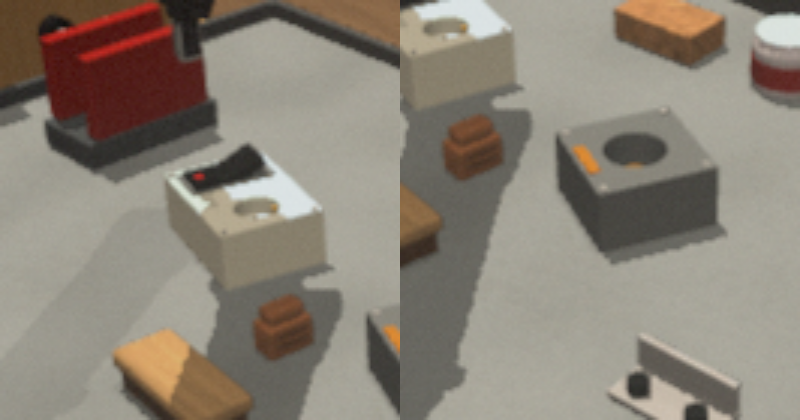

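The rocker's red end (about (200,177) in the crop) is down and its plain end is raised, so the socket is on. The loose things visible in the crop look unmoved and the arm is clear.

```bash
python3 -c "
from bench import r
print(r.hand_in())"
```

```text
the job is handed in; nothing more can be done
None
```

The job is done and handed in at about 11 s: I switched the socket off, pressed the orange key to its stop and let it spring back, then switched the socket on again, without pressing the blue key or touching the loose things.

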